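Lock the bayonet cover on the filling pump

TASK

Close the filling pump for the next batch: take the steel cover by its wing from its parking ring, lower its crossbar through the slot in the pump box, press it down against the spring and turn it about a quarter turn, feeling for the hidden notch, until it snaps up into its locked detent, flush with the collar. Do not force it, leave everything else on the bench where it is, and let go of the cover when it is locked.

Things in the scene. Friction and masses are not known exactly. Their poses are not given: they have to be found in the camera images.
- cap: Loose port cover: steel bayonet cap, 0.13 to 0.25 kg, z up. Origin: centre of the underside of its round flange (64 mm across, 0 to +6 mm in z). Black grip wing on top, stem with crossbar below. Starts hanging upright in the stand.
- cap_wing (a point): Middle of the cap's black grip wing, 21 mm above the cap's origin; cap's axes. The wing is 54 mm long (x), 12 mm thick (y) and 30 mm high, standing on the flange's top (+6 to +36 mm above the cap's origin).
- cap_bar (a point): Centre of the underside of the cap's locking crossbar, 21 mm below the cap's origin; cap's axes. The bar is 44 mm long (x, parallel to the wing), 9 mm wide (y), 7 mm high, its upper edges rounded, at the foot of a round stem 20 mm across.
- stand: Fixed grey plastic ring that parks the cap: 76 mm outside, 55 mm inside diameter, 45 mm high, origin at the centre of its underside. The flange lies loose on its top edge, the stem inside.
- port: Fixed grey pump box, 130 mm (x) by 110 mm (y), 80 mm high, aluminium top plate; origin at the centre of its underside. A steel collar on the plate, inner diameter 67 mm, outer 77 mm, 14 mm high, surrounds the slot.
- port_mouth (a point): Centre of the slot, on the upper face of the box's top plate (80 mm above the bench); z up, x along the slot. The plate is 6 mm thick; slot 48 mm long (x), 13 mm wide (y), with a 22 mm square opening at its middle for the stem. The flange grounds on the plate when the cap's origin is at this height.
- port_spring (a point): On the port's axis 12 mm above the mouth: height of the cap's origin at which its foot meets a spring plunger below the plate. It pushes up with 4 N there and 0.7 N more per mm pressed. It is damped: it gives back without a jerk, in about 0.2 s.
- port_free (a point): On the port's axis 4 mm above the mouth: the crossbar turns freely only while the cap's origin is pressed below this height, under a hidden detent ring, 4 mm thick, beneath the plate. The ring has one pair of notches, 12 mm wide, about a quarter turn (either way) from the slot; its true angle is up to 0.3 rad off square to either side and can only be felt.
- port_locked (a point): On the port's axis 8 mm above the mouth: height of the cap's origin when locked, the spring having lifted the crossbar through the ring's notch up against the plate; the flange's top is then flush with the collar's rim. Beside a notch the bar catches under the ring and the flange stays sunk 4 mm; on its edge it may catch half-way.
- flacon_a: Square amber glass flacon with a brass neck, 30 x 30 x 153 mm, standing, to be left alone; origin at the middle of its underside.
- flacon_b: Second such flacon, standing, to be left alone; origin at the middle of its underside.
- flacon_c: Third such flacon, lying on its side, to be left alone; origin at the middle of its underside.
- label_roll: Roll of paper labels, 90 mm across, 75 mm high, to be left alone; origin at the middle of its underside.
- collar_spool: Small brass neck collar, 34 mm across, 26 mm high, to be left alone; origin at the middle of its underside.
- driver: Screwdriver lying flat, to be left alone; origin at the middle of its underside.
- steel_cup: Steel cup, 70 mm across, 70 mm high, to be left alone; origin at the middle of its underside.
Mind the look-alikes: they are no part of the job. Leave any purple or yellow look-alike of the cap alone.

How it is judged:
By the outcome, as a careful person would: the job done as asked, in the order asked, and still so for the second after the job is handed in, with the robot touching nothing.
It also fails if it takes over 72 s, if anything falls off the work surface, if the arm or the gripper's body presses on something with over 40 N, if the wrist force passes 120 N, or if a joint passes its speed limit or range.

ROBOT

A 6-joint arm with a two-finger parallel gripper is mounted at the origin on the work surface. World frame = base frame: x ahead of the robot, y to its left, z up, the work surface at z = 0. Lengths are in mm, angles in degrees, forces in N, time in s.
With the tool pointing down it reaches from about 300 to 850 mm from the base axis. Payload 4.2 kg.
Tool frame: the origin (TCP) lies on the centre line of the jaws, within the pads' length; the fingertips stand 14 mm ahead of it and the grasp point (between the pads) lies 5 mm behind it (env.finger_overhang is the z of the fingertips in the tool frame, in mm); z points along the fingers, y is the line along which they close (so a half turn about z gives the same grasp; the last joint's range is limited). The gripper opens to 91 mm and grips with 3 to 60 N. Pads are 32 mm wide; open, the fingers measure 118 mm over their backs; the gripper's body (76 mm by 178 mm) begins 60 mm behind the grasp point.
Start: joints at [72.938, 18.312, 89.639, -0, 72.044, -1.146], TCP at [157.69, 552.97, 227.976] pointing down, gripper open.
Joint ranges: [-177.97, 177.97], [-48.28, 115.42], [12.27, 149.76], [-77.06, 257.06], [2.81, 150.46], [-146.56, 146.56]. Speed limits (degrees/s): [147.25, 147.25, 180, 180, 180, 180].

INTERFACE

Orientations are given as [roll, pitch, yaw] about the fixed x, y, z axes, in that order (R = Rz(yaw) Ry(pitch) Rx(roll)).
In Python, from workcell import sensors, viewer, env gives the robot as it stands. The module is installed in compiled form; this text tells all that it offers.
- The arm moves only by the tool step_arm, never from a script. Its argument "plan" is one flat list of numbers, 6 for each row, row after row: the shift along the tool's x, y, z in cm, then the turn, a rotation vector about the tool's x, y, z in rad. In form: [x, y, z, wx, wy, wz, x, y, z, wx, wy, wz, ...]. A call has 1 to 5 rows; each row shifts and turns the commanded pose from where the row before left it, along the tool's axes as they then stand; what a row does not reach is not made up. A row lasts 1/12 s, in which the tool goes at most 41.7 mm and 7.16 degrees, less where a joint would pass 70% of its speed; a pose out of reach is approached as far as the arm can. A call is refused whole if a number of a shift passes 4.17 or a number of a turn 0.125, either way. A call with a gripper value outside its range is refused whole. "hand" is the finger opening in cm, from 0 to 9.12, set as the call begins (left out, the last holds). The fingers move at their own pace and stop on an object; "newtons" is the grip in N (left out, the last holds). Time passes only in rows, so rows that do not move let the fingers close. It gives the time, the measured TCP pose, the force, the opening and the grip force at its end, in the units of the state.
- sensors.state(): the state, without advancing time (a new reading comes with each control period).
- viewer.grab_frame(name): name is "scene" or "side" or "wrist"; returns a dict with "img" (384x512x3 uint8, red, green, blue), "fx", "fy", "cx", "cy" (pixels), "position" and "attitude" of the camera in the world. Camera axes: x right, y down, z forward; pixel columns grow to the right and rows downward; lengths in mm; the calibration is good to about 2 mm. A picture is of the moment at which its call begins. There is no depth.
- env.job_done(): hands the job in; it is judged then, once.
Trained networks look in a picture, given as the dict that the camera call returned (one of the last four; its "shot" number tells which), for a name from the list of things; names that differ only in an ending like _2 or _b are one class to them, and where a whole thing is asked for, a point or a joint stands for the part that bears it (a point fixed in the world has none). Each returns a list of dicts, best first, with "score" (0 to 1); they miss things now and then, are a little off and sometimes report something else, mostly with a low value. They report only what shows in the picture. A call takes as long as a camera call. They do not tell look-alikes from the thing itself.
- viewer.boxes_of(name, picture): "location" ([column, row] in pixels, amid what is visible of it).
- viewer.pinpoint(name, picture): "location" ([column, row] in pixels: a listed point, or the origin of a listed thing).
The state is a dict: "time_s": time; "qpos": joint angles; "qvel": joint speeds; "effort": joint torques, N m; "ee_pos": TCP position; "ee_rot": TCP orientation; "force": force on the tool from outside, world axes, zero at the start; "torque": the same for the moment, N m; "gripper_width": finger opening in mm; "gripper_force": force on a finger pad.
Only numpy, scipy, OpenCV 4.12 (cv2) and the standard library are available. Lean on these libraries where they do the work, as an engineer would, in place of code of your own. Each camera call takes 0.05 s, during which the arm holds its last target. There are 200 camera calls.

## Working session

There is one attempt and no reset: what is moved stays moved. The work goes in short steps, Python scripts to look and compute and a tool call to move; the robot and the scene stay as the last step left them, time stands still between calls to the robot, and variables do not carry over. Pictures are saved under pics/ and viewed, at most 10 in all, crops included, and the job is handed in when it is done.

Besides the shell and the picture viewer there is one more tool, called by a JSON object that holds its "fn" and its "kwargs". step_arm: Moves the arm, as the interface text tells. Its arguments: {"type":"object","properties":{"plan":{"type":"array","items":{"type":"number"}},"hand":{"type":"number"},"newtons":{"type":"number"}},"required":["plan"]}

```bash
mkdir -p pics
cat > h.py <<'E'
import numpy as np, cv2
from scipy.spatial.transform import Rotation as R
from workcell import sensors, viewer, env
def cam(p):
    return R.from_euler('xyz',p['attitude'],degrees=True).as_matrix() if np.size(p['attitude'])==3 else np.array(p['attitude'])
def ray(p,uv):
    d=cam(p)@np.array([(uv[0]-p['cx'])/p['fx'],(uv[1]-p['cy'])/p['fy'],1]); return np.array(p['position']),d/np.linalg.norm(d)
def atz(p,uv,z):
    o,d=ray(p,uv); return o+d*(z-o[2])/d[2]
def proj(p,X):
    c=cam(p).T@(np.array(X)-p['position']); return [p['fx']*c[0]/c[2]+p['cx'],p['fy']*c[1]/c[2]+p['cy']]
def tri(ps,uvs):
    A=np.zeros((3,3));b=np.zeros(3)
    for p,u in zip(ps,uvs):
        o,d=ray(p,u);M=np.eye(3)-np.outer(d,d);A+=M;b+=M@o
    return np.linalg.solve(A,b)
def save(p,n): cv2.imwrite('pics/'+n,cv2.cvtColor(p['img'],cv2.COLOR_RGB2BGR))
E
cat > a.py <<'E'
from h import *
np.set_printoptions(precision=1,suppress=True)
P={n:viewer.grab_frame(n) for n in('scene','side','wrist')}
s=sensors.state();print(s['ee_pos'],s['ee_rot'])
for n,p in P.items():
    print(n,p['position'],p['attitude'],p['fx'])
    for t in('cap','cap_wing','stand','port','port_mouth'):
        print(t,[(np.round(d['location']),round(d['score'],2)) for d in viewer.pinpoint(t,p)][:4])
a=np.hstack([P['scene']['img'],P['side']['img']]);
cv2.imwrite('pics/a.png',cv2.resize(np.vstack([a,np.hstack([P['wrist']['img'],0*P['wrist']['img']])])[:,:,::-1],(800,600),interpolation=cv2.INTER_AREA))
E
python3 a.py
```

```text
[157.6 552.6 227.3] [-179.9   -0.   164.1]
scene [1314.4  519.3  908.3] [-131.3    1.2  123.3] 469.99746933441907
cap [(array([327., 254.]), 0.88), (array([307., 213.]), 0.88), (array([348., 220.]), 0.69)]
cap_wing [(array([327., 249.]), 0.96), (array([350., 212.]), 0.75), (array([312., 208.]), 0.67)]
stand [(array([349., 232.]), 0.63)]
port [(array([217., 194.]), 0.66), (array([211., 172.]), 0.6)]
port_mouth [(array([212., 171.]), 0.64)]
side [ -83.1 -846.   940.4] [-128.7    1.4  -36.6] 473.6323040148128
cap [(array([225., 198.]), 0.84), (array([234., 167.]), 0.75), (array([207., 178.]), 0.64), (array([339., 212.]), 0.35)]
cap_wing [(array([230., 192.]), 0.78), (array([203., 172.]), 0.75), (array([235., 162.]), 0.72)]
stand [(array([205., 183.]), 0.58), (array([203., 173.]), 0.49)]
port [(array([298., 244.]), 0.85)]
port_mouth [(array([302., 222.]), 0.88)]
wrist [ 87.9 572.6 382.9] [165.2   0.1  74.2] 277.90042201393624
cap []
cap_wing []
stand []
port []
port_mouth []
```

View pics/a.png

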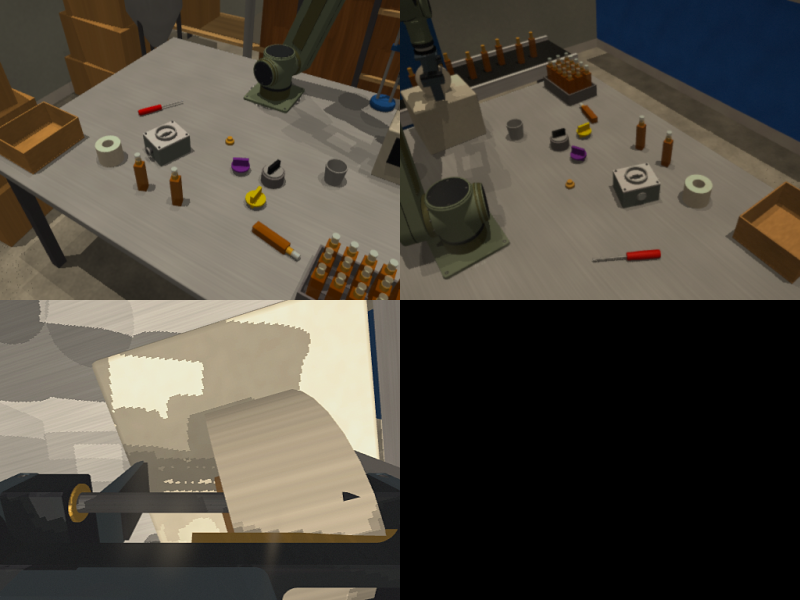

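Three candidates for the cap: scene (307,213) purple, (327,254) yellow and (348,216) steel with a black wing in a grey ring. The last fits the description, so I'll confirm it in a crop.

```bash
cat > b.py <<'E'
from h import *
np.set_printoptions(precision=1,suppress=True)
a=viewer.grab_frame('scene');b=viewer.grab_frame('side')
for n,u,v in(('cap',(348,220),(207,178)),('wing',(350,212),(203,172)),('mouth',(212,171),(302,222)),('purple',(307,213),(225,198)),('yellow',(327,254),(234,167))):
    X=tri([a,b],[u,v]);print(n,X,proj(a,X),proj(b,X))
print(sensors.state()['qpos'])
f=lambda p,x,y,w,h:cv2.resize(p['img'][y:y+h,x:x+w,::-1],(400,300),interpolation=cv2.INTER_CUBIC)
cv2.imwrite('pics/b.png',np.vstack([np.hstack([f(a,305,180,80,60),f(a,172,142,80,60)]),np.hstack([f(b,170,145,80,60),f(b,262,200,80,60)])]))
E
python3 b.py
```

```text
cap [485.7 214.9  38.5] [np.float64(346.44098860974077), np.float64(220.67288419888453)] [np.float64(205.71673971748424), np.float64(177.47713021074824)]
wing [477.8 216.8  63.4] [np.float64(349.4291004565171), np.float64(212.25637173784347)] [np.float64(202.52844140623637), np.float64(171.80137302438)]
mouth [ 552.7 -167.2   86.7] [np.float64(212.184628674395), np.float64(170.96736004580532)] [np.float64(302.19553099264044), np.float64(222.02468952353655)]
purple [491.9 108.2  18.7] [np.float64(308.764390237648), np.float64(212.33315282062694)] [np.float64(226.59254739553685), np.float64(198.51168510589198)]
yellow [599.6 220.7  23.9] [np.float64(327.71515153258406), np.float64(253.73364625008938)] [np.float64(234.53835787471465), np.float64(167.1800503914251)]
[72.9 18.3 89.6 -0.  72.  -1.1]
```

View pics/b.png

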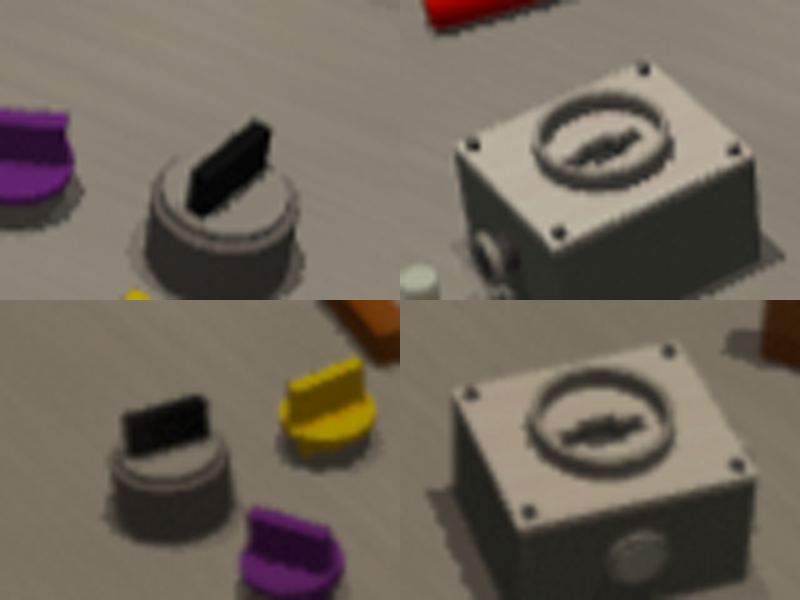

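The crop confirms it: the steel cap with the black wing, in the grey ring, is the target. The slot in the pump box is also clear. Next I'll get the yaws and the approach numbers.

```bash
cat >> h.py <<'E'
def yawof(v): return np.degrees(np.arctan2(v[1],v[0]))
def rel(target,yaw=None,tilt=True):
    s=sensors.state();T=R.from_euler('xyz',s['ee_rot'],degrees=True)
    print('t',s['time_s'],'pos',np.round(s['ee_pos'],1),'rot',np.round(s['ee_rot'],1),'q',np.round(s['qpos'],0))
    print('shift cm (tool)',np.round(T.inv().apply(np.array(target)-s['ee_pos'])/10,2))
    if yaw is not None:
        G=R.from_euler('xyz',[180,0,yaw],degrees=True); print('rotvec',np.round((T.inv()*G).as_rotvec(),3))
E
python3 - <<'E'
from h import *
a=viewer.grab_frame('scene');b=viewer.grab_frame('side')
y=lambda p,u,v,z:(yawof(atz(p,v,z)-atz(p,u,z)))
c=lambda x0,y0,x,yy:(x0+x/5,y0+yy/5)
print('wing',y(a,c(305,180,190,165),c(305,180,262,122),79),y(b,c(170,145,123,115),c(170,145,206,97),79))
print('slot',y(a,c(172,142,570,160),c(172,142,638,133),80),y(b,c(262,200,562,140),c(262,200,645,122),80))
print('box edge',y(a,c(172,142,560,234),c(172,142,735,150),80),y(b,c(262,200,530,212),c(262,200,737,165),80))
rel([450,216,200],90)
E
```

```text
wing 160.22921103738798 -17.480469450670522
slot 153.60153978223317 -21.29952987756872
box edge 157.73977302760713 -21.00087896962389
t 1.1 pos [157.7 553.  228. ] rot [180.   -0.  164.1] q [73. 18. 90.  0. 72. -1.]
shift cm (tool) [-37.35 -24.39   2.79]
rotvec [ 0.    -0.     1.293]
```

{"fn": "step_arm", "kwargs": {"plan": [0,0,-4,0,0,0,-3.37,-1.96,0,0,0,-0.01,-3.37,-1.96,0,0,0,-0.01,-3.37,-1.96,0,0,0,-0.01,-3.37,-1.96,0,0,0,-0.01], "hand": 9.0}}

```text
time_s: 1.52
ee_pos: [268.2, 441.0, 268.2]
ee_rot: [180.0, 0.0, 166.5]
force: [0.9, -0.6, 1.7]
gripper_width: 90.4
gripper_force: 0.0
```

{"fn": "step_arm", "kwargs": {"plan": [-3.37,-1.96,0,0,0,-0.01,-3.37,-1.96,0,0,0,0,-3.37,-1.96,0,0,0,0,-3.37,-1.96,0,0,0,0,-3.37,-1.96,0,0,0,0]}}

```text
time_s: 1.93
ee_pos: [410.3, 306.9, 268.2]
ee_rot: [180.0, 0.0, 167.0]
force: [-0.3, 0.0, 0.1]
gripper_width: 90.1
gripper_force: 0.0
```

{"fn": "step_arm", "kwargs": {"plan": [-3.0,-1.8,1,0,0,0,-1.5,-1,1,0,0,0,0,0,1,0,0,0,0,0,0,0,0,0,0,0,0,0,0,0]}}

```text
time_s: 2.35
ee_pos: [446.0, 271.3, 237.5]
ee_rot: [-180.0, -0.1, 167.0]
force: [-0.1, -0.6, 0.3]
gripper_width: 89.9
gripper_force: 0.0
```

```bash
cat > c.py <<'E'
from h import *
import sys
np.set_printoptions(precision=1,suppress=True)
p=viewer.grab_frame('wrist');save(p,sys.argv[1]);s=sensors.state();print(s['ee_pos'],s['ee_rot'],p['position'],p['attitude'])
for n,z in(('cap',45),('cap_wing',66),('stand',0),('port',0),('port_mouth',80)):
    for d in viewer.pinpoint(n,p)[:3]: print(n,np.round(d['location']),round(d['score'],2),atz(p,d['location'],z))
E
python3 c.py w1.png
```

```text
[446.1 271.8 238.2] [180.  -0. 167.] [375.6 287.7 393.3] [165.3   0.   77. ]
cap [227. 213.] 0.77 [483.4 219.3  45. ]
cap [253. 276.] 0.76 [583.3 230.7  45. ]
cap_wing [225. 216.] 0.96 [481.1 219.4  66. ]
cap_wing [246. 285.] 0.94 [580.9 221.9  66. ]
cap_wing [146. 240.] 0.88 [488.7 114.1  66. ]
stand [234. 201.] 0.81 [482.3 224.3   0. ]
port [228. 218.] 0.19 [505.5 209.5   0. ]
port_mouth [232. 201.] 0.58 [460.1 235.9  80. ]
```

View pics/w1.png

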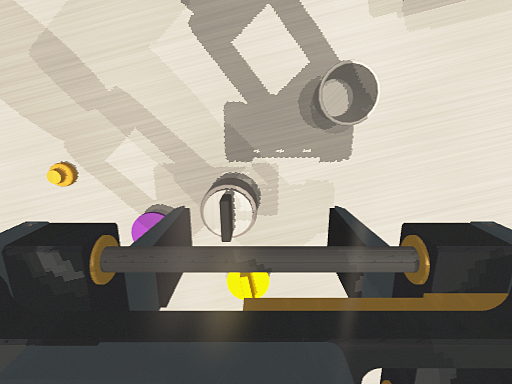

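The picture shows the steel cap with its black wing at (226,216), purple at (150,227) and yellow at (248,285). I'll fit the wing's angle.

```bash
cat > d.py <<'E'
from h import *
p=viewer.grab_frame('wrist')
g=p['img'][188:250,208:245].max(2);m=(g<80).astype('uint8')
n,l,st,c=cv2.connectedComponentsWithStats(m)
k=1+np.argmax(st[1:,4]);print(st[k])
for r in m: print(''.join('.#'[x] for x in r))
ys,xs=np.where(l==k)
W=np.array([atz(p,(x+208,y+188),81)[:2] for x,y in zip(xs,ys)],dtype=np.float32)
print(cv2.minAreaRect(W),cv2.fitLine(W,cv2.DIST_L2,0,.01,.01).ravel())
rel([482,218,150],161)
E
python3 d.py
```

```text
[ 11   5  13  48 265]
.............#............#.........#
.........#...........................
.......#.............................
..............................#......
....#................................
...............#######...............
..............#########..............
.............##########..............
.............##########..............
............###########..............
............###########..............
...........############..............
...........############..............
...........#.......####..............
...........#.......####..............
...........##......####..............
...........##.......###..............
...........##......####..............
...........##.......###..............
...........##.......###..............
...........##.......###..............
...........###......###..............
............#.......###..............
............#.......###..............
............#.......###..............
............#.......###..............
............##......###..............
............#.......###..............
............#.
[... 891 characters left out ...]
......
..............#######................
.....................................
.....................................
.....................................
.....................................
.....................................
.....................................
##############.................######
.....................................
.....................................
((478.27716064453125, 223.22494506835938), (13.778326034545898, 59.567283630371094), 77.87470245361328) [ 9.7367799e-01 -2.2792794e-01  4.7300186e+02  2.2544293e+02]
t 2.7 pos [446.5 271.7 238.5] rot [180.   0. 167.] q [ 30.  13.  95.   0.  71. -47.]
shift cm (tool) [-4.66 -4.44  8.85]
rotvec [0.001 0.001 0.105]
```

Run:
```python
from h import *
p=viewer.grab_frame('wrist')
a=atz(p,(222.8,200.5),81);b=atz(p,(225.3,240),81)
print(a,b,(a+b)/2,np.linalg.norm(a-b),yawof(a-b))
rel(((a+b)/2)*[1,1,0]+[0,0,150],yawof(a-b))
```

```text
[457.66847039 225.55554952  81.        ] [507.06201041 215.64459378  81.        ] [482.3652404  220.60007165  81.        ] 50.37805910582274 168.65410387802248
t 2.75 pos [446.5 271.5 238.3] rot [180.   0. 167.] q [ 30.  13.  95.   0.  71. -47.]
shift cm (tool) [-4.63 -4.16  8.83]
rotvec [ 0.001  0.001 -0.029]
```

{"fn": "step_arm", "kwargs": {"plan": [-2.3,-2.1,2,0,0,-0.01,-2.3,-2.1,4,0,0,0,0,0,4,0,0,0,0,0,2,0,0,0,0,0,0,0,0,0], "hand": 6}}

```text
time_s: 3.17
ee_pos: [476.2, 222.8, 120.7]
ee_rot: [-179.7, -0.5, 167.5]
force: [-0.5, -0.1, 0.2]
gripper_width: 60.8
gripper_force: 0.0
```

```bash
python3 -c "
from h import *
p=viewer.grab_frame('wrist');save(p,'w2.png');rel([482.3,219.5,68],167.5)"
```

```text
t 3.2167 pos [477.9 223.8 123.4] rot [-179.8   -0.2  167.5] q [ 24.  19. 104.   0.  56. -54.]
shift cm (tool) [-0.55 -0.31  5.54]
rotvec [-0.003 -0.004  0.   ]
```

View pics/w2.png

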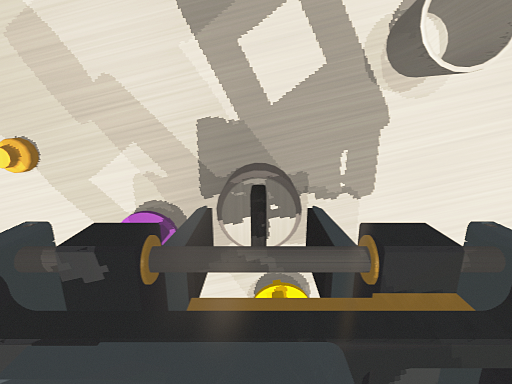

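The wing sits centred between the fingers at column 259, and the fingers are at 210 and 310. I'll descend and grip.

{"fn": "step_arm", "kwargs": {"plan": [-0.25,-0.1,3,0,0,0,-0.25,-0.1,2,0,0,0,0,0,0.5,0,0,0,0,0,0,0,0,0,0,0,0,0,0,0]}}

```text
time_s: 3.63
ee_pos: [484.7, 222.2, 71.9]
ee_rot: [179.9, 0.1, 167.5]
force: [-0.3, -0.4, -0.1]
gripper_width: 60.2
gripper_force: 0.0
```

{"fn": "step_arm", "kwargs": {"plan": [0,0,0,0,0,0,0,0,0,0,0,0,0,0,0,0,0,0,0,0,0,0,0,0,0,0,0,0,0,0], "hand": 0.8, "newtons": 30}}

```text
time_s: 4.05
ee_pos: [483.8, 221.5, 70.5]
ee_rot: [180.0, 0.0, 167.5]
force: [0.6, -0.7, 0.4]
gripper_width: 29.5
gripper_force: 0.0
```

{"fn": "step_arm", "kwargs": {"plan": [0,0,0,0,0,0,0,0,0,0,0,0,0,0,0,0,0,0,0,0,0,0,0,0,0,0,0,0,0,0]}}

```text
time_s: 4.47
ee_pos: [483.5, 221.2, 70.1]
ee_rot: [-180.0, -0.0, 167.5]
force: [-1.0, -1.5, 1.7]
gripper_width: 11.9
gripper_force: 30.0
```

{"fn": "step_arm", "kwargs": {"plan": [0,0,-1,0,0,0,0,0,-3,0,0,0,0,0,-4,0,0,0,0,0,-4,0,0,0,0,0,-3,0,0,0]}}

```text
time_s: 4.88
ee_pos: [484.1, 221.7, 223.8]
ee_rot: [179.9, 0.2, 167.5]
force: [0.7, 0.3, -1.6]
gripper_width: 11.9
gripper_force: 30.0
```

{"fn": "step_arm", "kwargs": {"plan": [-1,-1.6,0,0,0,0,-1.9,-3.2,0,0,0,0,-1.9,-3.2,0,0,0,0,-1.9,-3.2,0,0,0,0,-1.9,-3.2,0,0,0,0]}}

```text
time_s: 5.3
ee_pos: [536.5, 60.9, 220.7]
ee_rot: [180.0, 0.0, 167.6]
force: [0.5, -0.2, -0.9]
gripper_width: 11.9
gripper_force: 30.0
```

{"fn": "step_arm", "kwargs": {"plan": [-1.9,-3.2,0,0,0,0,-1.9,-3.2,0,0,0,0,-1.9,-3.2,0,0,0,0,-1.9,-3.2,0,0,0,0,-1.9,-3.2,0,0,0,0]}}

```text
time_s: 5.72
ee_pos: [594.7, -116.3, 220.5]
ee_rot: [180.0, 0.0, 167.5]
force: [0.5, -0.4, -2.1]
gripper_width: 11.6
gripper_force: 30.0
```

{"fn": "step_arm", "kwargs": {"plan": [-1.9,-3.2,0,0,0,0,-1.6,-2.7,0,0,0,0,0,0,0,0,0,0,0,0,0,0,0,0,0,0,0,0,0,0]}}

```text
time_s: 6.13
ee_pos: [615.7, -179.2, 220.0]
ee_rot: [179.9, -0.1, 167.5]
force: [-0.4, -0.2, -2.0]
gripper_width: 11.9
gripper_force: 30.0
```

```bash
python3 c.py w3.png; python3 -c "
from h import *
print(sensors.state()['qpos'])
p=cv2.imread('pics/w3.png');"
```

```text
[ 615.7 -178.7  220.1] [180.   -0.  167.6] [ 544.9 -163.7  375.8] [165.3  -0.1  77.6]
cap [479.  23.] 0.76 [499.8  85.5  45. ]
cap [259. 226.] 0.7 [ 673.6 -192.    45. ]
cap [258. 237.] 0.63 [ 688.3 -196.8   45. ]
cap_wing [494.  17.] 0.86 [500.5  84.3  66. ]
cap_wing [260. 235.] 0.67 [ 677.6 -192.    66. ]
cap_wing [260. 226.] 0.42 [ 665.6 -189.3   66. ]
stand [255. 123.] 0.47 [ 549. -170.    0.]
stand [253. 124.] 0.39 [ 550.4 -172.9    0. ]
port [251. 122.] 0.71 [ 546.7 -174.5    0. ]
port [259. 222.] 0.32 [ 685.2 -193.8    0. ]
port_mouth [253. 122.] 0.78 [ 547.6 -170.6   80. ]
[-1.72100559e+01  2.45933057e+01  8.09994979e+01  1.21596261e-02
  7.43933107e+01 -9.48090575e+01]
```

View pics/w3.png

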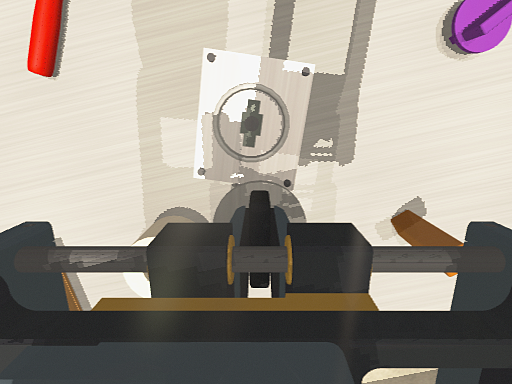

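The slot is centred near (252,123), with the plate's screws at (211,57), (306,72), (288,184) and (201,172). I'll measure all of this, plus where the cap sits in the hand.

```bash
cat > e.py <<'E'
from h import *
np.set_printoptions(precision=1,suppress=True)
p=viewer.grab_frame('wrist');g=p['img'].max(2)
S=[]
for u,v in((211,57),(306,72),(288,184),(201,172)):
    w=g[v-7:v+8,u-7:u+8].astype(float);m=w<np.percentile(w,50)*.65
    ys,xs=np.where(m);c=(u-7+xs.mean(),v-7+ys.mean());S.append(atz(p,c,80));print(c,m.sum(),S[-1])
S=np.array(S);print('centre',S.mean(0),'yaw',yawof(S[0]-S[3]),yawof(S[1]-S[2]),yawof(S[1]-S[0])+90,yawof(S[2]-S[3])+90,np.linalg.norm(S[0]-S[3]),np.linalg.norm(S[1]-S[0]))
w=g[98:150,236:270];m=(w<75).astype('uint8')
for r in m: print(''.join('.#'[x] for x in r))
ys,xs=np.where(m);W=np.array([atz(p,(x+236,y+98),80)[:2] for x,y in zip(xs,ys)],dtype=np.float32);print(cv2.minAreaRect(W),W.mean(0))
s=p['img'][180:300,225:295].max(2)
for r in s[::2]: print(' '.join('%2d'%(x//10) for x in r[::2]))
P=[viewer.grab_frame(n) for n in('scene','side')]
for q in P:
  for t in('cap','cap_wing','port_mouth'): print(t,[(d['location'],round(d['score'],2)) for d in viewer.pinpoint(t,q)][:4])
  print('tcp',proj(q,sensors.state()['ee_pos']))
E
python3 e.py
```

```text
(np.float64(210.43859649122808), np.float64(56.719298245614034)) 57 [ 478.4 -197.1   80. ]
(np.float64(305.51666666666665), np.float64(71.63333333333334)) 60 [ 511.5 -108.7   80. ]
(np.float64(285.8958333333333), np.float64(182.97916666666666)) 48 [ 618.4 -149.1   80. ]
(np.float64(201.1818181818182), np.float64(170.5909090909091)) 22 [ 585.4 -235.9   80. ]
centre [ 548.4 -172.7   80. ] yaw 160.0770462564298 159.30750095831976 159.45138051348988 159.1714328445464 113.7929559806155 94.41869389088004
..................................
............#.....................
..................................
..................................
..................................
..................................
..................................
..................................
..................................
...........#......................
..................................
..................................
..................................
..................................
..................................
..................................
..................................
.
[... 7476 characters left out ...]
 23 24 24 12  3  3  3  5  6  6  9 12 12 12 12
12 12 12 12 12 12 12 12 13 12 13 12 10 10 10 10 10 10 10 10 10 10 10 12 13 13 13 13 13 12 12 12 12 12 12
cap [([308.7, 214.4], 0.88), ([327.4, 256.2], 0.78), ([187.0, 151.6], 0.68), ([212.7, 172.8], 0.6)]
cap_wing [([190.9, 142.9], 0.81), ([309.0, 210.8], 0.64)]
port_mouth [([213.2, 170.1], 0.71)]
tcp [np.float64(188.02362532733224), np.float64(141.75870608383403)]
cap [([323.9, 186.5], 0.84), ([230.2, 198.7], 0.7), ([232.6, 167.5], 0.54)]
cap_wing [([228.4, 190.6], 0.83), ([325.0, 182.0], 0.61), ([234.8, 161.4], 0.57), ([203.8, 184.3], 0.31)]
port_mouth [([302.1, 223.6], 0.69)]
tcp [np.float64(326.63374217353817), np.float64(175.05526817432235)]
```

```bash
cat > f.py <<'E'
from h import *
np.set_printoptions(precision=2,suppress=True)
p=viewer.grab_frame('wrist');s=sensors.state();T=R.from_euler('xyz',s['ee_rot'],degrees=True);t=np.array(s['ee_pos'])
tl=lambda uv,dz:T.inv().apply(atz(p,uv,t[2]+dz)-t)
print('cam in tool',T.inv().apply(np.array(p['position'])-t),p['cx'],p['cy'])
print('wing end top',tl((260,190.5),11),tl((260,192),11),'edges',tl((250.5,196),11),tl((268,196),11))
print('flange apex',tl((259,181.5),-19),tl((259,183),-19))
P=[viewer.grab_frame(n) for n in('scene','side')]
for nm,u,v in(('cap',(187,151.6),(323.9,186.5)),('wing',(190.9,142.9),(325,182)),('mouth',(213.2,170.1),(302.1,223.6))):
    X=tri(P,[u,v]);print(nm,X,'in tool',T.inv().apply(X-t))
for yaw in(159.4,): rel([548,-172,220],yaw)
E
python3 f.py
```

```text
cam in tool [  72.55    0.01 -155.74] 259.2008866675492 191.50398888791216
wing end top [ 34.87   0.57 -11.  ] [ 34.03   0.57 -11.  ] edges [ 31.79  -4.57 -11.  ] [ 31.8   4.9 -11. ]
flange apex [33.05  0.02 19.  ] [32.06  0.03 19.  ]
cap [ 613.34 -183.7   186.68] in tool [ 1.77 -4.43 33.31]
wing [ 604.08 -184.82  206.95] in tool [10.56 -7.52 13.04]
mouth [ 548.24 -169.34   85.49] in tool [ 68.43  -4.48 134.51]
t 7.0333 pos [ 616.  -179.8  220. ] rot [180.   -0.  167.5] q [-17.  25.  81.   0.  74. -95.]
shift cm (tool) [ 6.81 -0.71  0.  ]
rotvec [ 0.   -0.    0.14]
```

{"fn": "step_arm", "kwargs": {"plan": [2.5,-0.24,0,0,0,0,2.5,-0.24,0,0,0,0,1.8,-0.23,2,0,0,0,0,0,3,0,0,0.07,0,0,1.5,0,0,0.07]}}

```text
time_s: 7.45
ee_pos: [545.9, -171.5, 153.2]
ee_rot: [-180.0, -0.2, 159.3]
force: [-0.3, 0.6, -1.6]
gripper_width: 11.8
gripper_force: 30.0
```

{"fn": "step_arm", "kwargs": {"plan": [0,0,0,0,0,0,0,0,0,0,0,0,0,0,0,0,0,0]}}

```text
time_s: 7.7
ee_pos: [549.2, -172.3, 156.3]
ee_rot: [180.0, 0.1, 159.6]
force: [1.4, -0.2, -1.5]
gripper_width: 11.9
gripper_force: 30.0
```

Run:
```python
from h import *
p=viewer.grab_frame('wrist')
rel([548.2,-172.5,126],159.4)
print('screws',[np.round(proj(p,x)) for x in([478.4,-197.1,80],[511.5,-108.7,80])],'mouth',proj(p,[548.2,-172.5,80]))
c=p['img'][0:260,140:380,::-1];cv2.imwrite('pics/w4.png',cv2.resize(c,None,fx=2.3,fy=2.3,interpolation=cv2.INTER_CUBIC))
```

```text
t 7.75 pos [ 549.4 -172.4  156.5] rot [180.    0.2 159.6] q [-19.  21.  96.   0.  63. -88.]
shift cm (tool) [ 0.12 -0.06  3.05]
rotvec [0.    0.003 0.003]
screws [array([201., 136.]), array([316., 137.])] mouth [np.float64(258.46776607895885), np.float64(202.79728117216723)]
```

View pics/w4.png

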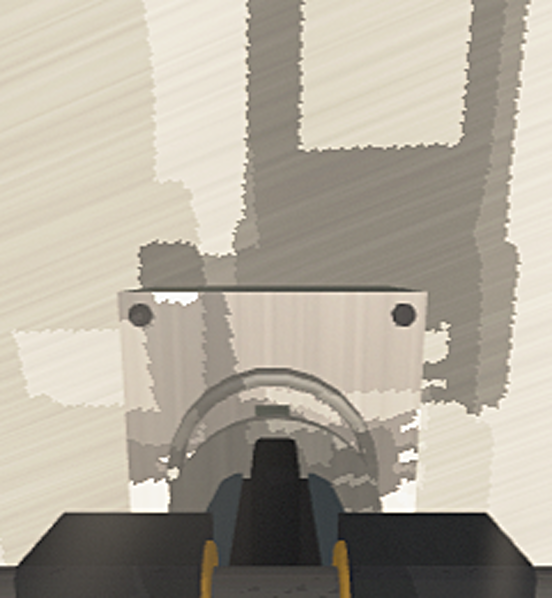

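The predicted and observed screws agree within a pixel, (201,137) and (315,137). The wing at column 259.6 lines up with the slot end at 258. I'll descend slowly and watch the force.

{"fn": "step_arm", "kwargs": {"plan": [0.1,-0.07,1.0,0,0,0.003,0,0,1.0,0,0,0,0,0,0.5,0,0,0,0,0,0.3,0,0,0,0,0,0,0,0,0]}}

```text
time_s: 8.17
ee_pos: [546.5, -172.1, 126.2]
ee_rot: [180.0, -0.1, 159.3]
force: [-0.1, -0.2, -1.1]
gripper_width: 11.6
gripper_force: 30.0
```

{"fn": "step_arm", "kwargs": {"plan": [0,0,0.2,0,0,0,0,0,0.2,0,0,0,0,0,0.2,0,0,0,0,0,0,0,0,0,0,0,0,0,0,0]}}

```text
time_s: 8.58
ee_pos: [547.0, -172.3, 121.0]
ee_rot: [180.0, 0.0, 159.3]
force: [-0.3, -0.1, -1.3]
gripper_width: 11.9
gripper_force: 30.0
```

{"fn": "step_arm", "kwargs": {"plan": [0,0,0.2,0,0,0,0,0,0.2,0,0,0,0,0,0,0,0,0,0,0,0,0,0,0]}}

```text
time_s: 8.92
ee_pos: [547.4, -172.4, 117.1]
ee_rot: [180.0, 0.1, 159.3]
force: [1.6, -0.8, -1.5]
gripper_width: 11.4
gripper_force: 30.0
```

{"fn": "step_arm", "kwargs": {"plan": [0,0,0.2,0,0,0,0,0,0.2,0,0,0,0,0,0.2,0,0,0,0,0,0,0,0,0,0,0,0,0,0,0], "newtons": 45}}

```text
time_s: 9.33
ee_pos: [547.4, -172.4, 112.0]
ee_rot: [180.0, 0.1, 159.3]
force: [-0.6, -0.3, 4.1]
gripper_width: 11.9
gripper_force: 45.0
```

{"fn": "step_arm", "kwargs": {"plan": [0,0,0.2,0,0,0,0,0,0.1,0,0,0,0,0,0.1,0,0,0,0,0,0,0,0,0,0,0,0,0,0,0]}}

```text
time_s: 9.75
ee_pos: [547.4, -172.4, 108.5]
ee_rot: [180.0, 0.1, 159.3]
force: [-0.6, 0.5, 8.2]
gripper_width: 11.5
gripper_force: 45.0
```

{"fn": "step_arm", "kwargs": {"plan": [0,0,0.1,0,0,0,0,0,0.1,0,0,0,0,0,0,0,0,0,0,0,0,0,0,0,0,0,0,0,0,0]}}

```text
time_s: 10.17
ee_pos: [547.4, -172.4, 106.8]
ee_rot: [180.0, 0.1, 159.3]
force: [-1.0, 0.3, 9.0]
gripper_width: 12.1
gripper_force: 45.0
```

```bash
cat > s.py <<'E'
from h import *
np.set_printoptions(precision=2,suppress=True)
s=sensors.state();print(s['time_s'],*[np.round(s[k],2) for k in('ee_pos','ee_rot','force','torque','qpos')])
E
python3 s.py
```

```text
10.1667 [ 547.39 -172.4   106.79] [179.99   0.11 159.33] [-1.05  0.27  8.97] [ 0.05  0.37 -0.03] [-18.63  23.97  99.78   0.    56.14 -87.96]
```

{"fn": "step_arm", "kwargs": {"plan": [0,0,0,0,0,0.03,0,0,0,0,0,0.04,0,0,0,0,0,0.04,0,0,0,0,0,0.04,0,0,0,0,0,0]}}

```text
time_s: 10.58
ee_pos: [547.8, -172.4, 106.9]
ee_rot: [180.0, 0.2, 150.7]
force: [-0.7, 0.3, 10.1]
gripper_width: 12.1
gripper_force: 45.0
```

```bash
python3 s.py
```

```text
10.5833 [ 547.78 -172.44  106.9 ] [179.95   0.16 150.65] [-0.71  0.26 10.09] [ 0.08  0.18 -0.01] [-18.63  23.97  99.76   0.02  56.11 -79.29]
```

{"fn": "step_arm", "kwargs": {"plan": [0,0,0,0,0,0.1,0,0,0,0,0,0.1,0,0,0,0,0,0.1,0,0,0,0,0,0.1,0,0,0,0,0,0.1]}}

```text
time_s: 11.0
ee_pos: [548.3, -172.6, 107.0]
ee_rot: [179.8, 0.2, 121.8]
force: [-0.1, 0.0, 9.6]
gripper_width: 11.5
gripper_force: 45.0
```

{"fn": "step_arm", "kwargs": {"plan": [0,0,0,0,0,0.1,0,0,0,0,0,0.1,0,0,0,0,0,0.1,0,0,0,0,0,0.1,0,0,0,0,0,0.1]}}

```text
time_s: 11.42
ee_pos: [548.4, -172.7, 107.1]
ee_rot: [179.8, 0.1, 93.2]
force: [0.3, 0.5, 9.5]
gripper_width: 12.1
gripper_force: 45.0
```

{"fn": "step_arm", "kwargs": {"plan": [0,0,0,0,0,0,0,0,0,0,0,0,0,0,0,0,0,0]}}

```text
time_s: 11.67
ee_pos: [548.4, -172.7, 107.1]
ee_rot: [179.8, 0.1, 93.4]
force: [-0.2, 0.1, 9.3]
gripper_width: 11.8
gripper_force: 45.0
```

```bash
python3 s.py
```

```text
11.6667 [ 548.44 -172.68  107.11] [179.75   0.09  93.43] [-0.16  0.07  9.27] [-0.09  0.01  0.01] [-18.63  23.97  99.72   0.02  56.05 -22.07]
```

{"fn": "step_arm", "kwargs": {"plan": [0,0,0,0,0,0.05,0,0,-0.1,0,0,0,0,0,-0.1,0,0,0,0,0,0,0,0,0], "newtons": 20}}

```text
time_s: 12.0
ee_pos: [548.4, -172.7, 109.0]
ee_rot: [179.8, 0.1, 90.6]
force: [1.2, -0.3, 8.2]
gripper_width: 11.9
gripper_force: 20.0
```

{"fn": "step_arm", "kwargs": {"plan": [0,0,-0.1,0,0,0,0,0,0,0,0,0]}}

```text
time_s: 12.17
ee_pos: [548.4, -172.7, 109.1]
ee_rot: [179.8, 0.1, 90.6]
force: [1.7, -0.6, 3.6]
gripper_width: 11.9
gripper_force: 20.0
```

{"fn": "step_arm", "kwargs": {"plan": [0,0,0,0,0,0.03,0,0,0,0,0,0.03,0,0,0,0,0,0]}}

```text
time_s: 12.42
ee_pos: [548.2, -172.6, 109.1]
ee_rot: [179.8, 0.0, 87.1]
force: [2.3, -0.8, 6.2]
gripper_width: 11.5
gripper_force: 20.0
```

{"fn": "step_arm", "kwargs": {"plan": [0,0,0,0,0,0.03,0,0,0,0,0,0.03,0,0,0,0,0,0]}}

```text
time_s: 12.67
ee_pos: [548.1, -172.5, 109.1]
ee_rot: [179.8, 0.0, 83.6]
force: [1.3, -0.4, 5.1]
gripper_width: 12.3
gripper_force: 20.0
```

{"fn": "step_arm", "kwargs": {"plan": [0,0,0,0,0,0.03,0,0,0,0,0,0.03,0,0,0,0,0,0]}}

```text
time_s: 12.92
ee_pos: [547.9, -172.5, 109.1]
ee_rot: [179.8, 0.0, 80.2]
force: [1.2, 0.4, 6.9]
gripper_width: 11.8
gripper_force: 20.0
```

{"fn": "step_arm", "kwargs": {"plan": [0,0,-0.1,0,0,0,0,0,0,0,0,0]}}

```text
time_s: 13.08
ee_pos: [547.9, -172.5, 109.2]
ee_rot: [179.9, 0.0, 80.3]
force: [3.3, -0.2, 1.6]
gripper_width: 11.8
gripper_force: 20.0
```

{"fn": "step_arm", "kwargs": {"plan": [0,0,0,0,0,0.03,0,0,0,0,0,0.03,0,0,0,0,0,0]}}

```text
time_s: 13.33
ee_pos: [547.5, -172.3, 109.2]
ee_rot: [179.9, -0.0, 76.8]
force: [3.5, -0.1, 1.8]
gripper_width: 11.9
gripper_force: 20.0
```

{"fn": "step_arm", "kwargs": {"plan": [0,0,0,0,0,0.03,0,0,0,0,0,0.03,0,0,0,0,0,0]}}

```text
time_s: 13.58
ee_pos: [547.3, -172.4, 109.2]
ee_rot: [179.9, 0.0, 73.4]
force: [4.1, -1.0, 1.3]
gripper_width: 11.9
gripper_force: 20.0
```

```bash
python3 s.py
```

```text
13.5833 [ 547.33 -172.42  109.2 ] [179.95   0.01  73.41] [ 4.07 -0.97  1.29] [-0.33 -0.5  -0.03] [-18.63  23.85  99.57  -0.    56.52  -2.04]
```

{"fn": "step_arm", "kwargs": {"plan": [0,0,0,0,0,0.03,0,0,0,0,0,0.03,0,0,0,0,0,0]}}

```text
time_s: 13.83
ee_pos: [547.2, -172.6, 109.3]
ee_rot: [179.9, 0.0, 70.0]
force: [2.6, -2.4, 2.1]
gripper_width: 12.1
gripper_force: 20.0
```

{"fn": "step_arm", "kwargs": {"plan": [0,0,0,0,0,0.03,0,0,0,0,0,0.03,0,0,0,0,0,0]}}

```text
time_s: 14.08
ee_pos: [547.2, -172.8, 109.3]
ee_rot: [179.9, 0.0, 66.6]
force: [2.1, -3.1, 2.8]
gripper_width: 12.0
gripper_force: 20.0
```

{"fn": "step_arm", "kwargs": {"plan": [0,0,0,0,0,0.03,0,0,0,0,0,0.03,0,0,0,0,0,0]}}

```text
time_s: 14.33
ee_pos: [547.2, -172.8, 109.4]
ee_rot: [179.9, 0.0, 63.2]
force: [1.8, -3.2, 4.4]
gripper_width: 12.1
gripper_force: 20.0
```

{"fn": "step_arm", "kwargs": {"plan": [0,0,0,0,0,0.03,0,0,0,0,0,0.03,0,0,0,0,0,0]}}

```text
time_s: 14.58
ee_pos: [547.2, -172.8, 109.7]
ee_rot: [179.9, 0.0, 59.7]
force: [1.4, -3.4, 6.2]
gripper_width: 12.1
gripper_force: 20.0
```

{"fn": "step_arm", "kwargs": {"plan": [0,0,-0.1,0,0,0.02,0,0,-0.05,0,0,0.01,0,0,0,0,0,0]}}

```text
time_s: 14.83
ee_pos: [547.3, -172.7, 111.0]
ee_rot: [179.9, 0.0, 57.9]
force: [2.1, -3.2, 4.7]
gripper_width: 12.2
gripper_force: 20.0
```

```bash
python3 s.py
```

```text
14.8333 [ 547.26 -172.69  111.01] [179.93   0.01  57.95] [ 2.08 -3.2   4.71] [-0.92 -0.28 -0.02] [-18.65  23.73  99.46  -0.03  56.74  13.42]
```

{"fn": "step_arm", "kwargs": {"plan": [0,0,-0.05,0,0,0.02,0,0,-0.05,0,0,0.02,0,0,0,0,0,0]}}

```text
time_s: 15.08
ee_pos: [547.5, -172.7, 111.7]
ee_rot: [179.9, 0.0, 55.6]
force: [2.2, -4.0, 3.7]
gripper_width: 12.2
gripper_force: 20.0
```

```bash
python3 s.py
```

```text
15.0833 [ 547.46 -172.74  111.68] [179.91   0.01  55.63] [ 2.21 -4.    3.68] [-0.97 -0.59  0.16] [-18.64  23.7   99.4   -0.04  56.81  15.75]
```

{"fn": "step_arm", "kwargs": {"plan": [-0.02,0.04,-0.1,0,0,0,0,0,-0.1,0,0,0,0,0,0,0,0,0]}}

```text
time_s: 15.33
ee_pos: [547.5, -172.8, 113.1]
ee_rot: [180.0, -0.0, 55.7]
force: [4.2, -3.2, 0.8]
gripper_width: 11.9
gripper_force: 20.0
```

```bash
python3 s.py
```

```text
15.3333 [ 547.48 -172.82  113.1 ] [179.97  -0.    55.65] [ 4.15 -3.17  0.84] [-0.91 -0.74  0.2 ] [-18.66  23.65  99.25  -0.01  57.07  15.69]
```

{"fn": "step_arm", "kwargs": {"plan": [0,0,0.05,0,0,-0.01,0,0,0,0,0,0,0,0,0,0,0,0]}}

```text
time_s: 15.58
ee_pos: [547.5, -172.8, 113.1]
ee_rot: [180.0, -0.0, 56.2]
force: [3.6, -3.7, 3.2]
gripper_width: 11.8
gripper_force: 20.0
```

{"fn": "step_arm", "kwargs": {"plan": [0,0,0,0,0,0,0,0,0,0,0,0,0,0,0,0,0,0,0,0,0,0,0,0], "hand": 3.5}}

```text
time_s: 15.92
ee_pos: [545.7, -171.8, 112.1]
ee_rot: [-179.8, 0.0, 56.2]
force: [0.5, -0.4, 0.9]
gripper_width: 34.1
gripper_force: 0.0
```

{"fn": "step_arm", "kwargs": {"plan": [0,0,-1,0,0,0,0,0,-3,0,0,0,0,0,-4,0,0,0,-3,0,-3,0,0,0,-3.5,0,0,0,0,0]}}

```text
time_s: 16.33
ee_pos: [514.9, -226.6, 229.9]
ee_rot: [179.3, -0.2, 56.4]
force: [1.4, -0.1, 0.4]
gripper_width: 35.3
gripper_force: 0.0
```

{"fn": "step_arm", "kwargs": {"plan": [0,0,0,0,0,0,0,0,0,0,0,0]}}

```text
time_s: 16.5
ee_pos: [510.4, -226.9, 223.4]
ee_rot: [180.0, -0.0, 56.0]
force: [-0.0, 0.2, -0.3]
gripper_width: 35.0
gripper_force: 0.0
```

Run:
```python
from h import *
P=[viewer.grab_frame(n) for n in('wrist','scene','side')]
uv=[proj(p,[548,-172,94]) for p in P];print(uv,sensors.state()['ee_pos'])
f=lambda p,c,w,h:cv2.resize(cv2.getRectSubPix(np.ascontiguousarray(p['img'][:,:,::-1]),(w,h),(float(c[0]),float(c[1]))),(400,300),interpolation=cv2.INTER_CUBIC)
cv2.imwrite('pics/z.png',np.vstack([np.hstack([f(P[0],uv[0],160,120),f(P[1],uv[1],80,60)]),np.hstack([f(P[2],uv[2],80,60),f(P[2],uv[2],160,120)])]))
```

```text
[[np.float64(260.35862542942465), np.float64(123.53392774443975)], [np.float64(211.6049542682339), np.float64(167.46365162612526)], [np.float64(302.1720865178063), np.float64(221.71396152988933)]] [ 511.25767071 -225.26229387  221.97078815]
```

View pics/z.png

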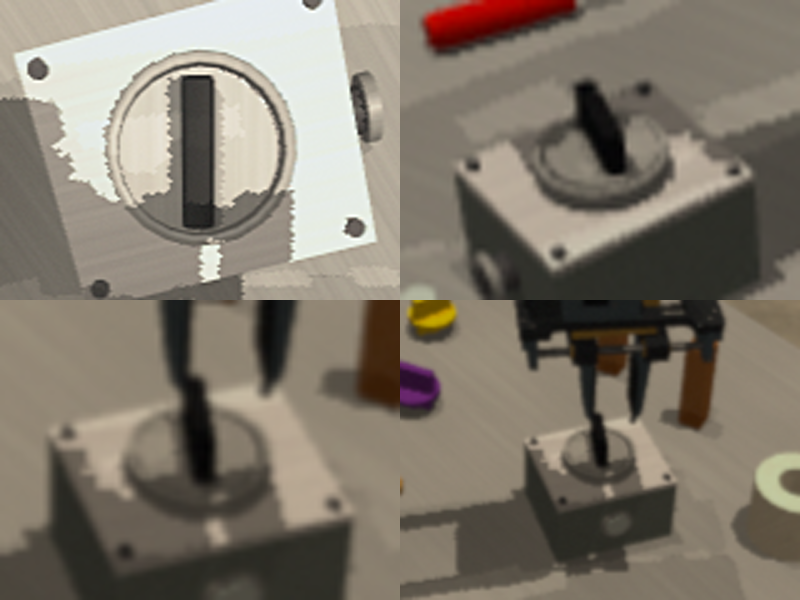

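The wrist crop shows the cap seated evenly in the collar, with the wing at about 104° to the slot. The side crops show the flange level with the rim. The tool rose 4.0 mm from the ring contact to a hard stop, which matches the locked height, and the gripper is clear. I'm handing it in.

```bash
python3 -c "
from workcell import env
print(env.job_done())"
```

```text
the job is handed in; nothing more can be done
None
```

The steel cover is in the pump box, turned about 104° into the notch and up flush with the collar by picture and force; I let go, left everything else in place, and handed the job in at about 17 s (no verdict was shown).

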